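Tuck the drip strip under the splash apron and hold it down

TASK

Pick up the ribbed drip strip by its rib and slide its front edge, the one farther from the rib, under the hinged splash apron of the rinsing station, the strip lying on the station's seat and its whole front edge some 3 cm under, without lifting the apron. Then press the strip flat so that the sprung seat sinks about 3 mm, half of its travel, and finish while still holding it gripped and pressed there. Leave the glassware and everything else on the bench where it is.

Things in the scene. Friction and masses are not known exactly. Their poses are not given: they have to be found in the camera images.
- station: Fixed low stainless rinsing station, 265 (x) x 210 mm (y). Origin on the bench below the middle of the apron's free edge; +x from its open front to the tank housing at the rear (x 70 to 125 mm, 72 mm high), z up. A flat sprung seat plate fills x -130 to 60, y -102 to 102 mm; its top is 30 mm above the bench. The hinged splash apron laps over the seat's rear. Place, side and yaw vary.
- apron_edge (a point): Middle of the underside of the splash apron's free edge, which runs 200 mm along the station's y at station x = 0. It hangs 8 mm above the seat's top (38 mm above the bench). The apron, a 4 mm steel plate, slopes up from there by 19 degrees to its hinge 65 mm farther in (+x) at 62 mm, so the space below grows inward.
- apron (a joint): Hinge angle of the splash apron (rad): 0 hanging at rest on its stop, grows as the free edge is lifted (0.06 rad lifts it 4 mm). It is light (120 g) and moves freely.
- seat (a joint): How far the sprung seat plate is pushed down (m): 0 at rest, 0.006 fully down on its stop. The springs take about 5 N before it starts to sink, then 2.5 N per mm (about 12 N at 3 mm); the strip's own weight does not sink it.
- strip_grip (a point): Mid-length of the drip strip's rib, 24 mm above its underside; grasp here. The strip, a loose 0.2 kg aluminium plate 100 (x) x 120 mm (y), 4 mm thick, lies flat on the bench; its upright rib is 10 mm thick (x), 80 mm long (y), top 40 mm above the underside. Axes are the strip's: z up, +x to the front edge, 75 mm ahead of the rib's mid-plane (rear edge 25 mm behind).
- strip: The same drip strip, told from the spare plate by its rib. Origin at the centre of its underside (25 mm ahead of the rib's middle plane); +x to the front edge, z up.
- strip_left (a point): The +y corner of the strip's front edge, half-way through its thickness (2 mm above the underside, 50 mm ahead of the strip's origin, 60 mm to its +y).
- strip_right (a point): The -y corner of the strip's front edge, likewise.
- jar: Bystander: small amber jar, 34 mm across, 50 mm high, standing on the station's tank housing; origin under its centre.
- vial: Bystander: small glass jar, 30 mm across, 60 mm high, standing on the bench between strip and station; origin under its centre.
- beaker: Bystander: glass beaker, 70 mm across, 90 mm high, on the left; origin under its centre.
- flask: Bystander: conical flask, 76 mm across, 125 mm high, on the right; origin under its centre.
- dish: Bystander: shallow white bowl, 90 mm across, 22 mm high, on the left; origin under its centre.
- spare: Bystander: flat spare plate without a rib, 70 x 140 x 6 mm, on the right; origin under its centre.
- washbottle: Bystander: white bottle, 64 mm across, 160 mm high, on the right; origin under its centre.

How it is judged:
By the outcome, as a careful person would: the job done as asked, in the order asked, and still so for the second after the job is handed in, while the arm keeps its last pose, push and grip.
It also fails if it takes over 45 s, if anything falls off the work surface, if the arm or the gripper's body presses on something with over 40 N, if the wrist force passes 120 N, or if a joint passes its speed limit or range.

ROBOT

A 6-joint arm with a two-finger parallel gripper is mounted at the origin on the work surface. World frame = base frame: x ahead of the robot, y to its left, z up, the work surface at z = 0. Lengths are in mm, angles in degrees, forces in N, time in s.
With the tool pointing down it reaches from about 300 to 850 mm from the base axis. Payload 4.2 kg.
Tool frame: the origin (TCP) lies on the centre line of the jaws, within the pads' length; the fingertips stand 14 mm ahead of it and the grasp point (between the pads) lies 5 mm behind it (env.finger_overhang is the z of the fingertips in the tool frame, in mm); z points along the fingers, y is the line along which they close (so a half turn about z gives the same grasp; the last joint's range is limited). The gripper opens to 91 mm and grips with 3 to 60 N. Pads are 32 mm wide; open, the fingers measure 118 mm over their backs; the gripper's body (76 mm by 178 mm) begins 60 mm behind the grasp point.
Start: joints at [-65.26, 18.312, 89.639, -0, 72.044, -1.146], TCP at [251.042, -517.32, 227.976] pointing down, gripper open.
Joint ranges: [-177.97, 177.97], [-48.28, 115.42], [12.27, 149.76], [-77.06, 257.06], [2.81, 150.46], [-146.56, 146.56]. Speed limits (degrees/s): [147.25, 147.25, 180, 180, 180, 180].

INTERFACE

Orientations are given as [roll, pitch, yaw] about the fixed x, y, z axes, in that order (R = Rz(yaw) Ry(pitch) Rx(roll)).
In Python, from workcell import sensors, viewer, env gives the robot as it stands. The module is installed in compiled form; this text tells all that it offers.
- The arm moves only by the tool step_arm, never from a script. Its argument "plan" is one flat list of numbers, 6 for each row, row after row: the shift along the tool's x, y, z in cm, then the turn, a rotation vector about the tool's x, y, z in rad. In form: [x, y, z, wx, wy, wz, x, y, z, wx, wy, wz, ...]. A call has 1 to 5 rows; each row shifts and turns the commanded pose from where the row before left it, along the tool's axes as they then stand; what a row does not reach is not made up. A row lasts 1/12 s, in which the tool goes at most 41.7 mm and 7.16 degrees, less where a joint would pass 70% of its speed; a pose out of reach is approached as far as the arm can. A call is refused whole if a number of a shift passes 4.17 or a number of a turn 0.125, either way. A call with a gripper value outside its range is refused whole. "hand" is the finger opening in cm, from 0 to 9.12, set as the call begins (left out, the last holds). The fingers move at their own pace and stop on an object; "newtons" is the grip in N (left out, the last holds). Time passes only in rows, so rows that do not move let the fingers close. It gives the time, the measured TCP pose, the force, the opening and the grip force at its end, in the units of the state.
- sensors.state(): the state, without advancing time (a new reading comes with each control period).
- viewer.grab_frame(name): name is "scene" or "top"; returns a dict with "img" (400x640x3 uint8, red, green, blue), "fx", "fy", "cx", "cy" (pixels), "position" and "attitude" of the camera in the world. Camera axes: x right, y down, z forward; pixel columns grow to the right and rows downward; lengths in mm; the calibration is good to about 2 mm. A picture is of the moment at which its call begins. There is no depth.
- env.job_done(): hands the job in; it is judged then, once.
Trained networks look in a picture, given as the dict that the camera call returned (one of the last four; its "shot" number tells which), for a name from the list of things; names that differ only in an ending like _2 or _b are one class to them, and where a whole thing is asked for, a point or a joint stands for the part that bears it (a point fixed in the world has none). Each returns a list of dicts, best first, with "score" (0 to 1); they miss things now and then, are a little off and sometimes report something else, mostly with a low value. They report only what shows in the picture. A call takes as long as a camera call.
- viewer.boxes_of(name, picture): "location" ([column, row] in pixels, amid what is visible of it).
- viewer.pinpoint(name, picture): "location" ([column, row] in pixels: a listed point, or the origin of a listed thing).
The state is a dict: "time_s": time; "qpos": joint angles; "qvel": joint speeds; "effort": joint torques, N m; "ee_pos": TCP position; "ee_rot": TCP orientation; "force": force on the tool from outside, world axes, zero at the start; "torque": the same for the moment, N m; "gripper_width": finger opening in mm; "gripper_force": force on a finger pad.
Only numpy, scipy, OpenCV 4.12 (cv2) and the standard library are available. Lean on these libraries where they do the work, as an engineer would, in place of code of your own. Each camera call takes 0.05 s, during which the arm holds its last target. There are 200 camera calls.

## Working session

There is one attempt and no reset: what is moved stays moved. The work goes in short steps, Python scripts to look and compute and a tool call to move; the robot and the scene stay as the last step left them, time stands still between calls to the robot, and variables do not carry over. Pictures are saved under pics/ and viewed, at most 10 in all, crops included, and the job is handed in when it is done.

Besides the shell and the picture viewer there is one more tool, called after "Request:" by a JSON object that holds its "op" and its "data". step_arm: Moves the arm, as the interface text tells. Its arguments: {"type":"object","properties":{"plan":{"type":"array","items":{"type":"number"}},"hand":{"type":"number"},"newtons":{"type":"number"}},"required":["plan"]}

```bash
mkdir -p pics
cat > h.py <<'E'
import numpy as np, cv2
from scipy.spatial.transform import Rotation as R
from workcell import sensors, viewer, env
def rot(p):
    a=np.array(p['attitude'],float)
    if a.shape==(3,3): return a
    if a.size==4: return R.from_quat(a).as_matrix()
    return R.from_euler('xyz',a,degrees=True).as_matrix()
def ray(p,uv,z):
    d=rot(p)@np.array([(uv[0]-p['cx'])/p['fx'],(uv[1]-p['cy'])/p['fy'],1]); o=np.array(p['position'],float)
    return o+d*(z-o[2])/d[2]
def proj(p,X):
    c=rot(p).T@(np.array(X,float)-np.array(p['position'])); return [p['fx']*c[0]/c[2]+p['cx'],p['fy']*c[1]/c[2]+p['cy']]
def save(p,n): cv2.imwrite('pics/'+n,p['img'][:,:,::-1])
E
python3 - <<'E'
from h import *
print(sensors.state())
for c in ('top','scene'):
    p=viewer.grab_frame(c); save(p,c+'1.png'); print(c,p['position'],p['attitude'],p['fx'])
    for n,z in dict(station=0,apron_edge=38,strip_grip=24,strip=0,strip_left=2,strip_right=2,jar=72,vial=0,beaker=0,flask=0,dish=0,spare=0,washbottle=0).items():
        for d in viewer.pinpoint(n,p)[:2]: print(n,round(d['score'],2),np.round(d['location'],1),np.round(ray(p,d['location'],z),0))
E
```

```text
{'time_s': 0.0, 'qpos': array([-6.52608920e+01,  1.83504165e+01,  8.97063953e+01, -8.80694251e-04,
        7.20441124e+01, -1.14666169e+00]), 'qvel': array([-0.05067776, -0.05883634,  0.07012156, -0.05988627, -0.00403701,
        0.01121924]), 'effort': array([-9.80275308e-05, -4.12469566e+01, -2.31970561e+01,  7.27820559e-02,
        4.56836284e-02, -1.23613263e-04]), 'ee_pos': array([ 250.81931258, -516.8725933 ,  227.13261419]), 'ee_rot': array([-1.79899079e+02, -1.18251027e-03,  2.58860409e+01]), 'force': array([-1.3676015 ,  0.12008423, -0.26522001]), 'torque': array([-0.01402332,  0.04008828,  0.00616513]), 'gripper_force': 0.0, 'gripper_width': 90.94982637454986}
top [ 259.40210184    6.56093988 1551.43836362] [-1.69163712e+02  2.79682466e-02 -9.13929095e+01] 466.53447283775375
station 0.67 [384.3 199.2] [ 572. -218.    0.]
apron_edge 0.8 [381.3 198.2] [ 568. -203.   38.]
strip_grip 0.7 [255.2 191. ] [606. 217.  24.]
strip 0.72 [461.2 229.4] [ 463. -470.    0.]
strip 0.59 [255.4 183.1] [639. 220.   0.]
strip_left 0.72 [248.3 163.6] [708. 244.   2.]
strip_right 0.62 [276.4 177.
[... 688 characters left out ...]
39.1 200.6] [ 580. -207.   38.]
strip_grip 0.73 [390.9 246.7] [611. 224.  24.]
strip 0.55 [383.9 259.6] [636. 213.   0.]
strip_left 0.6 [389.1 286.6] [715. 239.   2.]
strip_right 0.92 [352. 258.] [657. 136.   2.]
jar 0.81 [227.5 216.3] [ 677. -186.   72.]
vial 0.65 [302.9 238.1] [628.  -4.   0.]
beaker 0.78 [482.2 266.5] [586. 448.  -0.]
beaker 0.72 [164.3 201.8] [ 612. -438.    0.]
flask 0.69 [166.1 202.2] [ 612. -432.    0.]
flask 0.25 [389.5 284.9] [708. 239.   0.]
dish 0.87 [479.4 230. ] [456. 444.   0.]
spare 0.61 [185.2 171. ] [ 462. -464.    0.]
spare 0.23 [239.9 209. ] [ 574. -213.    0.]
washbottle 0.62 [213.5 154.7] [ 350. -424.    0.]
washbottle 0.24 [393.6 286.8] [711. 249.   0.]
```

Run:
```python
import cv2,numpy as np
a=cv2.imread('pics/top1.png')[120:280,220:430]; b=cv2.imread('pics/scene1.png')[120:330,170:430]
cv2.imwrite('pics/t1c.png',cv2.resize(a,(787,600),interpolation=cv2.INTER_CUBIC)); cv2.imwrite('pics/s1c.png',cv2.resize(b,(742,600),interpolation=cv2.INTER_CUBIC))
```

```text
(no output)
```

View pics/t1c.png

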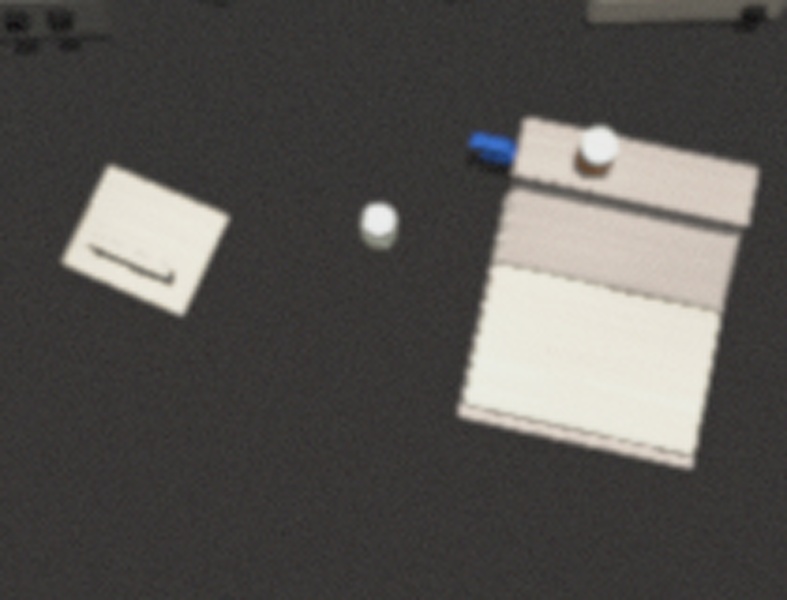

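View pics/s1c.png

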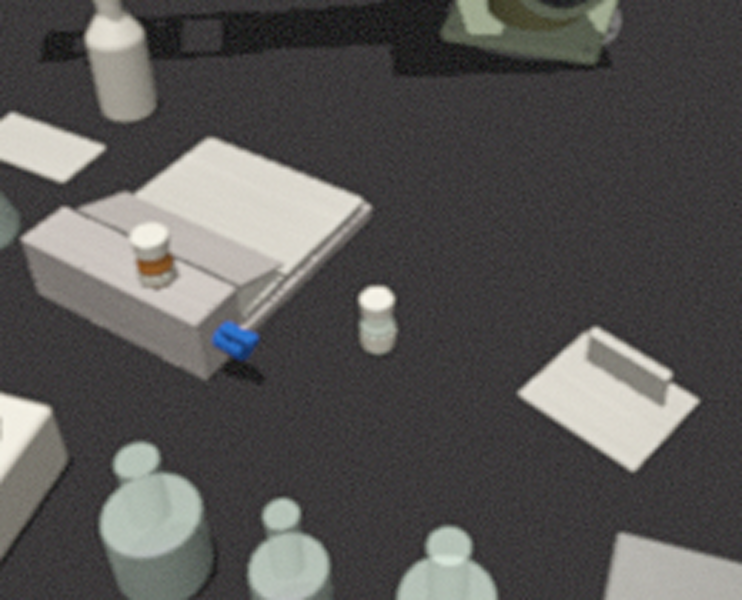

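```bash
cat > fit.py <<'E'
from h import *
from scipy.optimize import least_squares
def fit(obs,x0):
    # obs: list (picture, uv, local point)
    def f(q):
        c,s=np.cos(q[2]),np.sin(q[2]); r=[]
        for p,uv,l in obs:
            r+=list(np.array(proj(p,[q[0]+c*l[0]-s*l[1],q[1]+s*l[0]+c*l[1],l[2]]))-uv)
        return np.array(r)
    o=least_squares(f,x0,loss='soft_l1',x_scale=[10,10,.1]); return o.x,f(o.x).reshape(-1,2)
E
python3 - <<'E'
from fit import *
T,S=viewer.grab_frame('top'),viewer.grab_frame('scene')
t=lambda a,b:np.array([a/3.748+220-.4,b/3.75+120-.4]); s=lambda a,b:np.array([a/2.854+170-.4,b/2.857+120-.4])
st_t=[(T,t(110,165),(50,60,4)),(T,t(229,215),(50,-60,4)),(T,t(184,315),(-50,-60,4)),(T,t(63,263),(-50,60,4))]
st_s=[(S,s(633,470),(50,60,4)),(S,s(518,393),(50,-60,4)),(S,s(699,402),(-50,60,4))]
a_t=[(T,t(495,263),(0,100,42)),(T,t(720,310),(0,-100,42)),(T,t(527,118),(125,105,72)),(T,t(758,165),(125,-105,72)),(T,t(748,226),(70,-105,72)),(T,t(512,178),(70,105,72))]
a_s=[(S,s(205,328),(125,105,72)),(S,s(22,240),(125,-105,72)),(S,s(240,285),(70,105,72)),(S,s(65,207),(70,-105,72)),(S,s(285,268),(0,100,42))]
for n,o,x in [('strip',st_t,[640,215,-.3]),('strip',st_s,[640,215,-.3]),('strip',st_t+st_s,[640,215,-.3]),('stat',a_t,[570,-205,-.2]),('stat',a_s,[570,-205,-.2]),('stat',a_t+a_s,[570,-205,-.2])]:
    q,r=fit(o,x); print(n,np.round([q[0],q[1],np.degrees(q[2])],1)); print(np.round(r,1).tolist())
q,_=fit(st_t+st_s,[640,215,-.3]); print('rib',q[0]-25*np.cos(q[2]),q[1]-25*np.sin(q[2]))
E
```

```text
strip [636.8 207.9 -24.7]
[[-0.1, 0.1], [0.0, 0.1], [-0.1, -0.2], [0.1, 0.0]]
strip [637.5 210.2 -25.9]
[[-0.1, 0.3], [0.3, -0.0], [-0.1, -0.2]]
strip [637.2 209.1 -25.1]
[[-0.3, -0.1], [-0.3, 0.2], [-0.6, -0.2], [-0.3, -0.3], [-0.2, -0.0], [-0.1, 0.1], [-0.6, -0.7]]
stat [ 575.5 -205.4  -13.7]
[[0.9, -0.2], [0.3, -0.2], [-0.9, 0.0], [0.1, 0.5], [-0.1, 0.2], [-0.3, -0.3]]
stat [ 577.4 -202.3  -13.5]
[[-1.7, -0.6], [-0.1, 0.4], [0.3, 0.8], [0.3, 0.4], [0.6, -1.5]]
stat [ 575.8 -204.2  -13.5]
[[0.5, -0.2], [-0.1, -0.4], [-1.5, -0.0], [-0.4, 0.3], [-0.6, -0.0], [-0.7, -0.3], [-2.2, -1.2], [-0.3, -0.2], [-0.1, 0.2], [0.0, -0.1], [0.2, -2.0]]
rib 614.5684166813895 219.72851151954643
```

Request:
{"op": "step_arm", "data": {"plan": [2.95,-2.29,0,0,0,0,2.95,-2.29,0,0,0,0,2.95,-2.29,0,0,0,0,2.95,-2.29,0,0,0,0,2.95,-2.29,0,0,0,0], "hand": 7}}

```text
time_s: 1.92
ee_pos: [334.1, -348.4, 228.0]
ee_rot: [180.0, -0.0, 25.8]
force: [1.1, -0.6, -1.0]
gripper_width: 70.2
gripper_force: 0.0
```

Request:
{"op": "step_arm", "data": {"plan": [2.95,-2.29,0,0,0,0,2.95,-2.29,0,0,0,0,2.95,-2.29,0,0,0,0,2.95,-2.29,0,0,0,0,2.95,-2.29,0,0,0,0]}}

```text
time_s: 2.33
ee_pos: [416.9, -180.8, 228.2]
ee_rot: [180.0, -0.0, 25.9]
force: [0.6, -0.5, 0.0]
gripper_width: 69.6
gripper_force: 0.0
```

Request:
{"op": "step_arm", "data": {"plan": [2.95,-2.29,0,0,0,0,2.95,-2.29,0,0,0,0,2.95,-2.29,0,0,0,0,2.95,-2.29,0,0,0,0,2.95,-2.29,0,0,0,0]}}

```text
time_s: 2.75
ee_pos: [499.7, -13.2, 228.2]
ee_rot: [180.0, -0.0, 25.9]
force: [0.1, 0.1, -0.6]
gripper_width: 70.0
gripper_force: 0.0
```

Request:
{"op": "step_arm", "data": {"plan": [2.95,-2.29,0,0,0,0,2.95,-2.29,0,0,0,0,2.95,-2.29,0,0,0,0,2.95,-2.29,0,0,0,0,2.95,-2.29,0,0,0,0]}}

```text
time_s: 3.17
ee_pos: [582.4, 154.2, 228.0]
ee_rot: [180.0, -0.0, 25.9]
force: [0.7, -0.1, -0.4]
gripper_width: 69.9
gripper_force: 0.0
```

Request:
{"op": "step_arm", "data": {"plan": [0,0,1,0,0,-0.12,0,0,1,0,0,-0.12,0,0,1,0,0,-0.12,0,0,1,0,0,-0.12,0,0,1,0,0,-0.12]}}

```text
time_s: 3.58
ee_pos: [581.9, 152.5, 177.4]
ee_rot: [180.0, 0.0, 60.6]
force: [-0.0, -0.1, 0.1]
gripper_width: 69.6
gripper_force: 0.0
```

Request:
{"op": "step_arm", "data": {"plan": [0,0,2,0,0,-0.08,0,0,0,0,0,0,0,0,0,0,0,0]}}

```text
time_s: 3.83
ee_pos: [581.3, 152.2, 157.2]
ee_rot: [-179.9, 0.1, 64.7]
force: [0.6, 0.2, -0.0]
gripper_width: 70.3
gripper_force: 0.0
```

Request:
{"op": "step_arm", "data": {"plan": [3.76,0.09,0,0,0,0,3.76,0.09,0,0,0,0,0,0,2.7,0,0,0,0,0,2.7,0,0,0,0,0,2.7,0,0,0]}}

```text
time_s: 4.25
ee_pos: [616.9, 220.8, 77.9]
ee_rot: [179.8, -0.2, 64.8]
force: [0.3, 0.5, 0.2]
gripper_width: 69.9
gripper_force: 0.0
```

Request:
{"op": "step_arm", "data": {"plan": [0,0,1.5,0,0,0,0,0,1.5,0,0,0,0,0,1,0,0,0,0,0,0,0,0,0,0,0,0,0,0,0]}}

```text
time_s: 4.67
ee_pos: [616.0, 219.8, 37.6]
ee_rot: [180.0, -0.0, 64.8]
force: [0.7, -0.0, -0.5]
gripper_width: 69.8
gripper_force: 0.0
```

Run:
```python
from h import *
print({k:np.round(v,2) for k,v in sensors.state().items() if k in('ee_pos','ee_rot','force')})
a=viewer.grab_frame('scene'); 
for n in('strip_left','strip_right','strip_grip'): print(n,[(round(d['score'],2),np.round(d['location'],1)) for d in viewer.pinpoint(n,a)[:2]])
b=a['img'][200:320,320:480,::-1]; cv2.imwrite('pics/g1.png',cv2.resize(b,(800,600),interpolation=cv2.INTER_CUBIC))
```

```text
{'ee_pos': array([616.02, 219.76,  37.61]), 'ee_rot': array([ 1.7996e+02, -3.0000e-02,  6.4800e+01]), 'force': array([ 0.67, -0.03, -0.51])}
strip_left [(0.76, array([390. , 285.6]))]
strip_right [(0.89, array([352.1, 255.6])), (0.29, array([389. , 247.3]))]
strip_grip [(0.72, array([385.9, 246.1])), (0.39, array([482.4, 263.7]))]
```

View pics/g1.png

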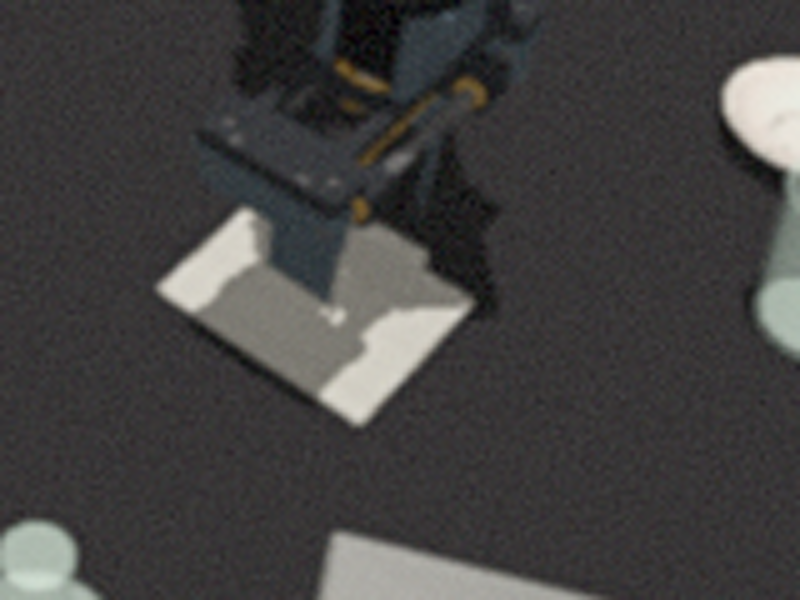

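The picture shows the open fingers straddling the rib (front finger tip at crop pixel (330,295), strip corners where they were). I'll go down and close.

Request:
{"op": "step_arm", "data": {"plan": [0,-0.1,0.8,0,0,0,0,0,0.6,0,0,0,0,0,0,0,0,0,0,0,0,0,0,0]}}

```text
time_s: 5.2
ee_pos: [614.0, 219.8, 22.2]
ee_rot: [-179.9, 0.1, 64.8]
force: [0.3, -0.6, -0.7]
gripper_width: 69.8
gripper_force: 0.0
```

Request:
{"op": "step_arm", "data": {"plan": [0,0,0,0,0,0,0,0,0,0,0,0,0,0,0,0,0,0,0,0,0,0,0,0,0,0,0,0,0,0], "hand": 0, "newtons": 45}}

```text
time_s: 5.62
ee_pos: [614.7, 220.0, 23.1]
ee_rot: [180.0, -0.0, 64.8]
force: [0.5, -0.6, -0.1]
gripper_width: 39.4
gripper_force: 0.0
```

Request:
{"op": "step_arm", "data": {"plan": [0,0,0,0,0,0,0,0,0,0,0,0,0,0,0,0,0,0,0,0,0,0,0,0,0,0,0,0,0,0]}}

```text
time_s: 6.03
ee_pos: [614.7, 220.0, 23.0]
ee_rot: [180.0, -0.0, 64.9]
force: [-0.4, -0.5, -0.1]
gripper_width: 10.2
gripper_force: 45.0
```

Request:
{"op": "step_arm", "data": {"plan": [0,0,-1.5,0,0,0,0,0,-2.5,0,0,0,0,0,-2.5,0,0,0,0,0,-2.5,0,0,-0.1,0,0,-1,0,0,-0.1]}}

```text
time_s: 6.45
ee_pos: [616.0, 220.6, 126.4]
ee_rot: [179.7, -0.2, 76.6]
force: [0.3, 0.4, -0.6]
gripper_width: 9.9
gripper_force: 45.0
```

Request:
{"op": "step_arm", "data": {"plan": [-1.5,-0.1,0,0,0,0,-3,-0.2,0,0,0,0,-3,-0.2,0,0,0,0,-3,-0.2,0,0,0,0,-3,-0.2,0,0,0,0]}}

```text
time_s: 6.87
ee_pos: [571.6, 88.9, 121.4]
ee_rot: [-179.8, 0.1, 76.2]
force: [0.3, 0.0, -1.3]
gripper_width: 9.9
gripper_force: 45.0
```

Request:
{"op": "step_arm", "data": {"plan": [-3,-0.2,0,0,0,0,-3,-0.2,0,0,0,0,-3,-0.2,0,0,0,0,-3,-0.2,0,0,0,0,-3,-0.2,0,0,0,0]}}

```text
time_s: 7.28
ee_pos: [526.2, -54.2, 121.6]
ee_rot: [-179.8, 0.0, 76.2]
force: [1.1, 0.2, -1.5]
gripper_width: 9.7
gripper_force: 45.0
```

Request:
{"op": "step_arm", "data": {"plan": [-3,-0.2,0,0,0,0,-3,-0.2,0,0,0,0,-3,-0.2,0,0,0,0,-2.5,-0.2,0,0,0,0,-2,-0.1,0,0,0,0]}}

```text
time_s: 7.7
ee_pos: [485.1, -183.2, 121.6]
ee_rot: [-179.8, 0.0, 76.1]
force: [-0.3, -0.2, -1.5]
gripper_width: 9.9
gripper_force: 45.0
```

Request:
{"op": "step_arm", "data": {"plan": [0,0,1,0,0,0,0,0,1,0,0,0,0,0,1,0,0,0,0,0,1,0,0,0,0,0,0,0,0,0]}}

```text
time_s: 8.12
ee_pos: [486.1, -179.8, 80.0]
ee_rot: [-179.7, -0.0, 76.4]
force: [0.3, 0.0, -1.9]
gripper_width: 9.8
gripper_force: 45.0
```

Request:
{"op": "step_arm", "data": {"plan": [0,0,0,0,0,0,0,0,0,0,0,0]}}

```text
time_s: 8.28
ee_pos: [488.3, -180.9, 82.9]
ee_rot: [180.0, 0.0, 76.4]
force: [0.5, -0.5, -1.5]
gripper_width: 10.0
gripper_force: 45.0
```

Run:
```python
from h import *
print({k:np.round(v,2) for k,v in sensors.state().items() if k in('ee_pos','ee_rot','force')})
T=viewer.grab_frame('top');a=viewer.grab_frame('scene')
for p in (T,a):
  for n in('apron_edge','strip_left','strip_right'): print(n,[(round(d['score'],2),np.round(d['location'],1)) for d in viewer.pinpoint(n,p)[:2]])
u=cv2.resize(T['img'][150:250,330:430,::-1],(400,400),interpolation=cv2.INTER_CUBIC);v=cv2.resize(a['img'][150:250,180:280,::-1],(400,400),interpolation=cv2.INTER_CUBIC)
cv2.imwrite('pics/g2.png',np.hstack([u,v]))
```

```text
{'ee_pos': array([ 488.3 , -180.87,   82.85]), 'ee_rot': array([180.  ,   0.  ,  76.36]), 'force': array([ 0.53, -0.5 , -1.45])}
apron_edge [(0.66, array([449.3, 260.3])), (0.56, array([385. , 200.5]))]
strip_left [(0.74, array([362.9, 194. ])), (0.59, array([447.5, 184. ]))]
strip_right [(0.54, array([382.1, 197.7]))]
apron_edge [(0.82, array([238.1, 197.2]))]
strip_left [(0.75, array([261.2, 198.6])), (0.47, array([256.4, 182.2]))]
strip_right [(0.86, array([228.3, 179. ]))]
```

View pics/g2.png

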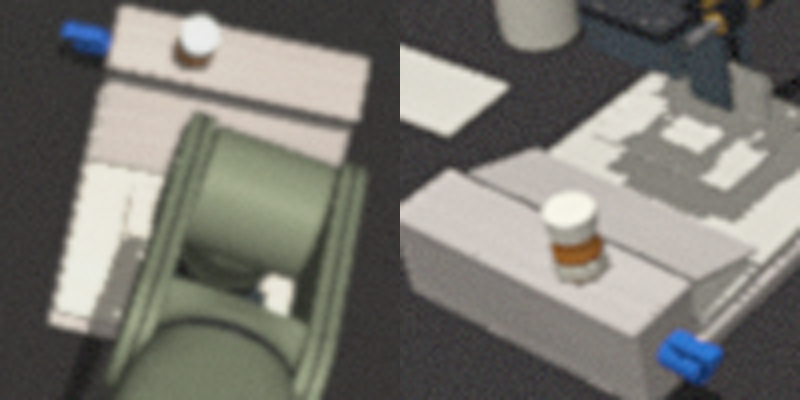

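Request:
{"op": "step_arm", "data": {"plan": [0,0,0.9,0,0,0,0,0,0.9,0,0,0,0,0,0.8,0,0,0,0,0,0,0,0,0,0,0,0,0,0,0]}}

```text
time_s: 9.1
ee_pos: [487.3, -181.2, 55.9]
ee_rot: [-179.9, -0.0, 76.3]
force: [0.2, 0.3, -0.6]
gripper_width: 9.8
gripper_force: 45.0
```

Request:
{"op": "step_arm", "data": {"plan": [0,0,0.1,0,0,0,0,0,0.1,0,0,0,0,0,0,0,0,0,0,0,0,0,0,0]}}

```text
time_s: 9.43
ee_pos: [488.1, -181.5, 55.1]
ee_rot: [180.0, 0.0, 76.3]
force: [-1.0, 0.1, -2.0]
gripper_width: 9.5
gripper_force: 45.0
```

Run:
```python
from h import *
s=sensors.state();print({k:np.round(v,2) for k,v in s.items() if k in('ee_pos','ee_rot','force','torque')})
x,y,z=s['ee_pos'];yw=np.radians(s['ee_rot'][2]-90);c,n=np.cos(yw),np.sin(yw)
a=viewer.grab_frame('scene')
for m,l in(('strip_left',60),('strip_right',-60)):
    X=[x+75*c-l*n,y+75*n+l*c,z-23+2]
    print(m,np.round(X,1),np.round(proj(a,X),1),[(round(d['score'],2),np.round(d['location'],1)) for d in viewer.pinpoint(m,a)[:2]])
print(np.round(proj(a,[576,-204.5,38]),1),viewer.pinpoint('apron_edge',a)[:1])
save(a,'raw3.png')
u=cv2.resize(a['img'][160:220,205:285,::-1],(800,600),interpolation=cv2.INTER_CUBIC); cv2.imwrite('pics/g3.png',u)
```

```text
{'ee_pos': array([ 488.08, -181.46,   55.14]), 'ee_rot': array([1.7997e+02, 1.0000e-02, 7.6310e+01]), 'force': array([-0.96,  0.06, -1.96]), 'torque': array([-0.07, -0.04,  0.03])}
strip_left [ 575.2 -140.9   34.1] [261.9 205.4] [(0.79, array([260.9, 206.3])), (0.18, array([481.2, 260.9]))]
strip_right [ 546.7 -257.5   34.1] [228.7 191.1] []
[240.7 200. ] [{'location': [240.9, 199.4], 'score': 0.57}]
```

View pics/g3.png

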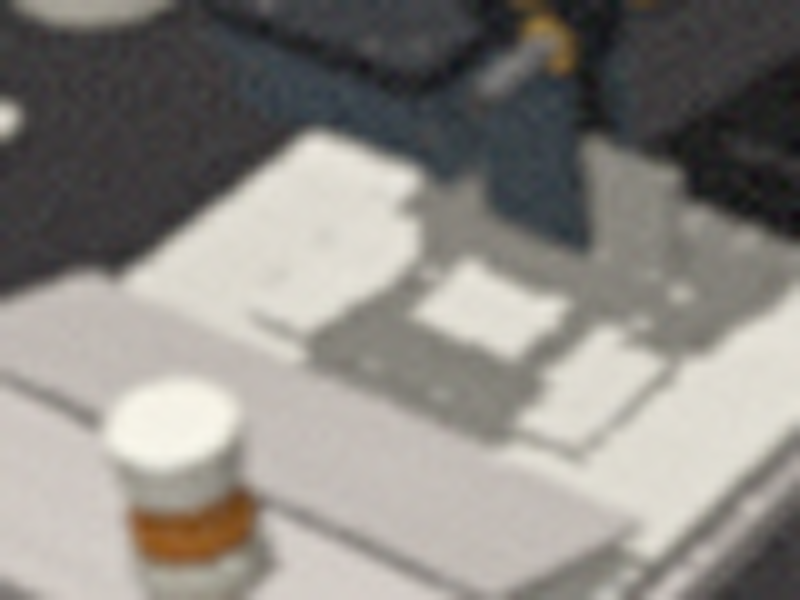

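The strip hangs level 2 mm above the seat, its left front corner at crop (583,462), about 16 mm short of the apron edge (line (120,278)–(635,525)). I'll lower it until it touches.

Request:
{"op": "step_arm", "data": {"plan": [0,0,0.1,0,0,0,0,0,0,0,0,0,0,0,0,0,0,0]}}

```text
time_s: 9.88
ee_pos: [487.9, -181.4, 53.9]
ee_rot: [-180.0, 0.0, 76.3]
force: [0.6, 0.5, -1.5]
gripper_width: 9.8
gripper_force: 45.0
```

Request:
{"op": "step_arm", "data": {"plan": [0,0,0.06,0,0,0,0,0,0,0,0,0,0,0,0,0,0,0]}}

```text
time_s: 10.13
ee_pos: [487.9, -181.4, 53.3]
ee_rot: [-180.0, 0.0, 76.3]
force: [0.0, -0.6, -1.6]
gripper_width: 9.8
gripper_force: 45.0
```

Request:
{"op": "step_arm", "data": {"plan": [0,0,0.05,0,0,0,0,0,0,0,0,0,0,0,0,0,0,0]}}

```text
time_s: 10.38
ee_pos: [488.0, -181.4, 52.9]
ee_rot: [180.0, 0.0, 76.3]
force: [0.3, 0.3, -1.5]
gripper_width: 9.9
gripper_force: 45.0
```

Request:
{"op": "step_arm", "data": {"plan": [0,0,0.04,0,0,0,0,0,0,0,0,0,0,0,0,0,0,0]}}

```text
time_s: 10.63
ee_pos: [488.0, -181.4, 52.9]
ee_rot: [180.0, 0.0, 76.3]
force: [-1.5, 0.4, 2.7]
gripper_width: 9.7
gripper_force: 45.0
```

Request:
{"op": "step_arm", "data": {"plan": [0,0,0.04,0,0,0,0,0,0,0,0,0,0,0,0,0,0,0]}}

```text
time_s: 10.88
ee_pos: [488.0, -181.4, 52.3]
ee_rot: [180.0, 0.0, 76.3]
force: [-1.9, 1.1, 5.1]
gripper_width: 9.5
gripper_force: 45.0
```

Request:
{"op": "step_arm", "data": {"plan": [0,0,-0.08,0,0,0,0,0.4,0,0,0,0,0,0.5,0,0,0,0,0,0.5,0,0,0,0,0,0,0,0,0,0]}}

```text
time_s: 11.3
ee_pos: [502.9, -185.1, 52.8]
ee_rot: [179.9, 0.0, 76.3]
force: [-0.6, 0.7, 2.6]
gripper_width: 9.6
gripper_force: 45.0
```

Request:
{"op": "step_arm", "data": {"plan": [0,0.5,0,0,0,0,0,0.5,0,0,0,0,0,0.5,0,0,0,0,0,0.5,0,0,0,0,0,0,0,0,0,0]}}

```text
time_s: 11.72
ee_pos: [522.6, -189.9, 52.9]
ee_rot: [179.9, 0.0, 76.3]
force: [-0.5, 0.5, 3.0]
gripper_width: 9.3
gripper_force: 45.0
```

Run:
```python
from h import *
s=sensors.state();print({k:np.round(v,2) for k,v in s.items() if k in('ee_pos','ee_rot','force','torque')})
a=viewer.grab_frame('scene');b=viewer.grab_frame('top')
u=cv2.resize(a['img'][160:220,205:285,::-1],(800,600),interpolation=cv2.INTER_CUBIC); cv2.imwrite('pics/g4.png',u)
```

```text
{'ee_pos': array([ 522.56, -189.85,   52.92]), 'ee_rot': array([1.7989e+02, 1.0000e-02, 7.6310e+01]), 'force': array([-0.53,  0.52,  3.04]), 'torque': array([ 0.09,  0.14, -0.06])}
```

View pics/g4.png

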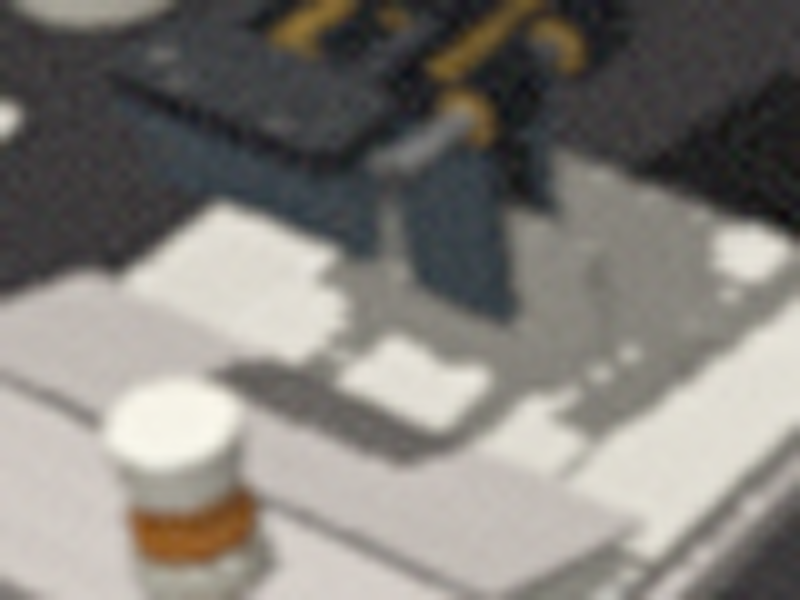

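The strip's front edge is under the apron and the apron edge hasn't moved (still (120,278) to (635,525)). I'll finish the slide, then press.

Request:
{"op": "step_arm", "data": {"plan": [0,0,-0.02,0,0,0,0,0.4,0,0,0,0,0,0.4,0,0,0,0,0,0.25,0,0,0,0,0,0,0,0,0,0], "newtons": 60}}

```text
time_s: 12.23
ee_pos: [532.2, -192.2, 52.9]
ee_rot: [179.9, 0.0, 76.3]
force: [1.2, 1.4, 0.2]
gripper_width: 9.7
gripper_force: 60.0
```

Request:
{"op": "step_arm", "data": {"plan": [0,0,0.1,0,0,0,0,0,0,0,0,0,0,0,0,0,0,0]}}

```text
time_s: 12.48
ee_pos: [532.2, -192.2, 52.7]
ee_rot: [179.9, 0.0, 76.3]
force: [1.0, 0.2, 3.5]
gripper_width: 9.9
gripper_force: 60.0
```

Request:
{"op": "step_arm", "data": {"plan": [0,0,0.1,0,0,0,0,0,0,0,0,0,0,0,0,0,0,0]}}

```text
time_s: 12.73
ee_pos: [532.2, -192.2, 51.8]
ee_rot: [179.8, 0.0, 76.3]
force: [1.4, -0.2, 5.7]
gripper_width: 9.8
gripper_force: 60.0
```

Request:
{"op": "step_arm", "data": {"plan": [0,0,0.1,0,0,0,0,0,0,0,0,0,0,0,0,0,0,0]}}

```text
time_s: 12.98
ee_pos: [532.2, -192.2, 51.1]
ee_rot: [179.8, 0.0, 76.3]
force: [0.4, 1.1, 8.7]
gripper_width: 10.1
gripper_force: 60.0
```

Request:
{"op": "step_arm", "data": {"plan": [0,0,0.1,0,0,0,0,0,0,0,0,0,0,0,0,0,0,0,0,0,0,0,0,0]}}

```text
time_s: 13.32
ee_pos: [532.2, -192.2, 50.4]
ee_rot: [179.8, 0.0, 76.3]
force: [0.4, 0.6, 10.0]
gripper_width: 9.7
gripper_force: 60.0
```

Run:
```python
from h import *
F=[]
for i in range(6):
    a=viewer.grab_frame('scene'); s=sensors.state(); F.append(np.r_[s['force'],s['ee_pos'],s['ee_rot'],s['torque']])
print(np.round(np.mean(F,0),2),np.round(np.std(F,0),2))
u=cv2.resize(a['img'][160:220,205:285,::-1],(800,600),interpolation=cv2.INTER_CUBIC); cv2.imwrite('pics/g5.png',u)
```

```text
[ 5.7000e-01  5.7000e-01  9.4400e+00  5.3219e+02 -1.9223e+02  5.0420e+01
  1.7983e+02  2.0000e-02  7.6300e+01  1.7000e-01  1.3000e-01 -1.0000e-02] [0.3  0.37 0.41 0.01 0.01 0.02 0.   0.   0.   0.03 0.03 0.04]
```

Request:
{"op": "step_arm", "data": {"plan": [0,0,0.06,0,0,0,0,0,0,0,0,0,0,0,0,0,0,0,0,0,0,0,0,0,0,0,0,0,0,0]}}

```text
time_s: 14.03
ee_pos: [532.2, -192.2, 50.0]
ee_rot: [179.8, 0.0, 76.3]
force: [-0.0, 0.2, 10.1]
gripper_width: 9.9
gripper_force: 60.0
```

Run:
```python
from h import *
F=[]
for i in range(6):
    a=viewer.grab_frame('scene'); s=sensors.state(); F.append(np.r_[s['force'],s['ee_pos'],s['ee_rot'],s['torque']])
print(np.round(np.mean(F,0),2))
u=cv2.resize(a['img'][160:220,205:285,::-1],(800,600),interpolation=cv2.INTER_CUBIC); cv2.imwrite('pics/g6.png',u)
```

```text
[-2.9000e-01  9.0000e-01  1.0580e+01  5.3219e+02 -1.9224e+02  4.9990e+01
  1.7983e+02  2.0000e-02  7.6300e+01  2.0000e-01  1.7000e-01  3.0000e-02]
```

View pics/g6.png

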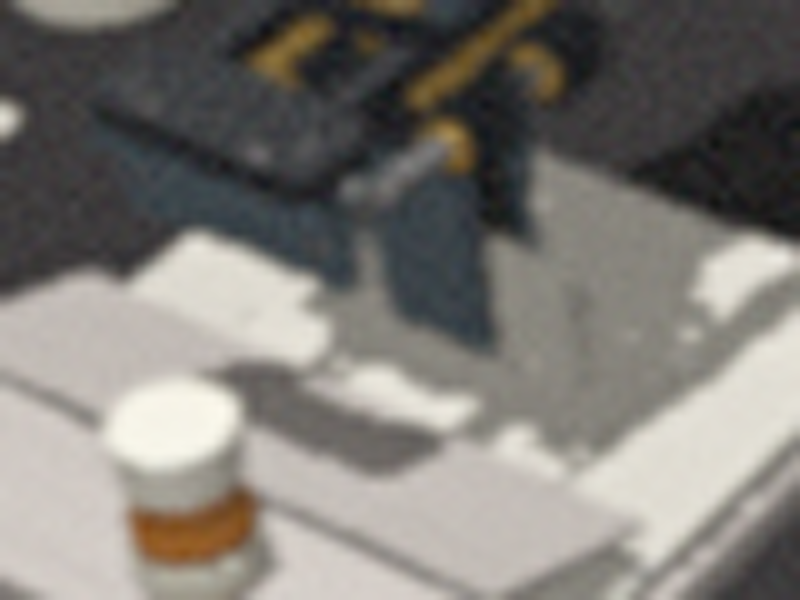

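The apron edge is unmoved ((120,278) to (635,525)) and the strip is under it, gripped. The push is about 12 N, and the seat has sunk about 2.9 mm.

```bash
python3 -c "
from workcell import env
print(env.job_done())"
```

```text
the job is handed in; nothing more can be done
None
```

I handed the job in with the strip's front edge about 3 cm under the apron and the seat pressed down about 2.9 mm, by my measurements. The strip is still gripped and pressed there, and the apron was not lifted; the hand-in gave no verdict.

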